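# Pack the arbor flange under the cantilever tray

## Robot

A 6-joint arm with a two-finger parallel gripper is mounted at the origin on the work surface. World frame = base frame: x ahead of the robot, y to its left, z up, the work surface at z = 0. Lengths are in mm, angles in rad, forces in N, time in s.
With the tool pointing down it reaches from about 275 to 875 mm from the base axis. Payload 12.5 kg.
Tool frame: the origin (TCP) lies on the mounting face of the last link; the fingertips stand 173 mm ahead of it and the grasp point (between the pads) lies 155 mm ahead of it (ctrl.grasp_offset is the distance from the TCP to the grasp point, in mm); z points along the fingers, y is the line along which they close (so a half turn about z gives the same grasp; the last joint's range is limited). The gripper opens to 85 mm and grips with 20 to 120 N. Pads are 22 mm wide; open, the fingers measure 114 mm over their backs; the gripper's body (76 mm by 85 mm) begins 54 mm behind the grasp point. The pads swing forward as they close: fully open they stand 13 mm farther back than shut.
Start: joints at [-1.391, 0.351, 1.652, -0, 1.139, -0.085], TCP at [143.964, -530.811, 404.69] pointing down, gripper open.
Joint ranges: [-2.75, 2.75], [-0.79, 2.1], [0.01, 2.65], [-1.57, 4.71], [0.07, 3.14], [-2.87, 2.87]. Speed limits (rad/s): [2.22, 2.22, 2.79, 3.14, 3.14, 3.14].

## Interface

Orientations are given as [roll, pitch, yaw] about the fixed x, y, z axes, in that order (R = Rz(yaw) Ry(pitch) Rx(roll)).
In Python, from plant import ctrl, viewer gives the robot as it stands.
- The arm moves only by the tool arm_command, never from a script. Its argument "steps" is a list of rows, each a list of 3 entries, a list of its own where there are three numbers: the shift along the tool's x, y, z in m, then the turn about the tool's z in degrees, then the opening, from 0 (shut) to 1 (fully open). A call has 1 to 20 rows; each row shifts and turns the commanded pose from where the row before left it, along the tool's axes as they then stand; what a row does not reach is not made up. A row lasts 1/10 s, in which the tool goes at most 50 mm and 8.59 degrees, less where a joint would pass 70% of its speed; a pose out of reach is approached as far as the arm can. A call is refused whole if a number of a shift passes 0.05 or a number of a turn 8.59, either way. A call with a gripper value outside its range is refused whole. The fingers move at their own pace and stop on an object; "squeeze" is the grip in N (left out, the last holds). Time passes only in rows, so rows that do not move let the fingers close. It gives the time, the measured TCP pose, the force and the opening at its end, in the units of the state.
- ctrl.observe(): the state, without advancing time (a new reading comes with each control period).
- viewer.capture(name): name is "side" or "top" or "wrist"; returns a dict with "color" (384x512x3 uint8, red, green, blue), "depth" (384x512 float32, mm along the optical axis (not along the pixel's ray), 0 where there is no reading), "fx", "fy", "cx", "cy" (pixels), "R" (3x3) and "t" (3): a world point X has camera coordinates R X + t; the wrist camera has in their place "tool_from_camera" (4x4, takes a point from camera to tool coordinates, whose origin is the TCP and whose axes are the flange's). Camera axes: x right, y down, z forward; pixel columns grow to the right and rows downward; lengths in mm; the calibration is good to about 2 mm. A picture is of the moment at which its call begins: read the wrist's pose just before it.
- ctrl.hand_in(): hands the job in, once; it reports no verdict.
The state is a dict: "clock": time; "joints": joint angles; "qd": joint speeds; "effort": joint torques, N m; "tcp_pos": TCP position; "tool_rot": TCP orientation; "ft_force": force on the tool from outside, world axes, zero at the start; "wrist_torque": the same for the moment, N m; "gripper_width": finger opening in mm.
Only numpy, scipy, OpenCV 4.12 (cv2) and the standard library are available. Lean on these libraries where they do the work, as an engineer would, in place of code of your own. Each camera call takes 0.05 s, during which the arm holds its last target. There are 200 camera calls.

## Task

At the table saw, swing the top tray of the red accessory box up and all the way back to its stop, set the stepped arbor flange (the steel part with a wide foot and a narrower hub, not the plain spacer ring or the hex nut) on the floor of the compartment underneath, hub up as it stands now, and let go of it. Then swing the tray forward again and lower it gently, without letting it drop, until it is fully closed over the compartment.

Things in the scene. Friction and masses are not known exactly. Their poses are not given: they have to be found in the camera images.
- tray_arm (a joint): Swing q (rad) of the tray's parallel arms: 0 closed, 2.27 back at its stop. The tray (0.35 kg) stays level, each point on a 100 mm arc. In compartment's axes it is displaced from closed by x = 100(cos 0.262 - cos(0.262+q)), z = 100(sin(0.262+q) - sin 0.262) mm: top 74 mm up at q 1.31, stop 178 back, 31 up. Little friction: past 1.31 it falls to the stop, below it falls shut; stays at both ends.
- tray_handle (a point): Middle of the tray's steel bar handle, 12 x 12 mm section, 106 mm long along the box's length (y), open beneath for 23 mm between end posts 94 mm apart; grip across it from above. Closed, it is 113 mm above the table over the box's middle. The tray is a red pan 150 x 230 x 35 mm with walls ending 21 mm below this point. The point moves with the tray; axes as those of compartment.
- compartment (a point): Centre of the compartment's inner floor in the fixed red steel box, 5 mm above the table. Axes: x level, the way the tray swings back; y along the box's length; z up. Box 150 (x) x 230 (y) x 55 mm high, walls 5 mm, inside 140 x 220 x 50 mm, empty. Thin links at its short ends carry the tray; the closed tray's underside is 52 mm above this point.
- flange: Stepped arbor flange, bare steel, loose, about 0.3 kg, standing on the table: round foot 56 mm across, 10 mm high, on it a coaxial hub 32 mm across, 34 mm high (44 mm in all), dark bore in its top. Origin: centre of the underside, z up its axis. Nearby, same steel, not wanted: a straight-sided spacer ring (56 mm across, 30 high) and a hex nut (38 mm across flats, 26 high).
Mind the look-alikes: they are no part of the job. Leave any purple or yellow look-alike of the flange alone.

How it is judged:
By the outcome, as a careful person would: the job done as asked, in the order asked, and still so for the second after the job is handed in, with the robot touching nothing.
It also fails if it takes over 72 s, if anything falls off the work surface, if the arm or the gripper's body presses on something with over 40 N, if the wrist force passes 120 N, or if a joint passes its speed limit or range.

## Working session

There is one attempt and no reset: what is moved stays moved. The work goes in short steps, Python scripts to look and compute and a tool call to move; the robot and the scene stay as the last step left them, time stands still between calls to the robot, and variables do not carry over. Pictures are saved under pics/ and viewed, on a budget of 10 in all, crops included, one or two more only if the job needs it, and the job is handed in when it is done.

Besides the shell and the picture viewer there is one more tool, called after "Request:" by a JSON object that holds its "method" and its "body". arm_command: Moves the arm, as the interface text tells. Its arguments: {"type":"object","properties":{"steps":{"type":"array","items":{"type":"array"}},"squeeze":{"type":"number"}},"required":["steps"]}

```bash
ls; mkdir -p pics; cat > h.py <<'E'
import numpy as np, cv2
from plant import ctrl, viewer
def snap(n,f=None):
    s=ctrl.observe(); c=viewer.capture(n)
    if f: cv2.imwrite('pics/'+f,c['color'][:,:,::-1])
    if n=='wrist':
        from scipy.spatial.transform import Rotation as Ro
        r=np.array(s['tool_rot']); Rt=r if r.shape==(3,3) else Ro.from_euler('xyz',r).as_matrix()
        T=np.array(c['tool_from_camera']); c['Rw']=Rt@T[:3,:3]; c['o']=Rt@T[:3,3]+np.array(s['tcp_pos'])
    else:
        R=np.array(c['R']); c['Rw']=R.T; c['o']=-R.T@np.array(c['t'])
    return c
def ray(c,u,v): return c['Rw']@np.array([(u-c['cx'])/c['fx'],(v-c['cy'])/c['fy'],1.])
def onz(c,u,v,z):
    d=ray(c,u,v); return c['o']+d*(z-c['o'][2])/d[2]
def cloud(c):
    v,u=np.mgrid[:384,:512]; d=c['depth']
    P=np.stack([(u-c['cx'])/c['fx']*d,(v-c['cy'])/c['fy']*d,d],-1)@c['Rw'].T+c['o']
    P[d==0]=np.nan; return P
E
python3 - <<'E'
from h import *
s=ctrl.observe();print({k:np.round(v,3).tolist() for k,v in s.items()})
a=snap('side','side0.png');b=snap('top','top0.png')
for c in(a,b):print(c['o'],c['fx'],c['cx'],c['cy'])
np.savez('top0.npz',**b);np.savez('side0.npz',**a)
cv2.imwrite('pics/both0.png',cv2.resize(np.hstack([a['color'],b['color']])[:,:,::-1],(800,300)))
E
```

```text
pics
{'clock': 0.0, 'joints': [-1.391, 0.351, 1.652, 0.0, 1.139, -0.085], 'qd': [-0.001, 0.001, -0.001, 0.001, -0.001, 0.001], 'effort': [0.001, -50.611, -29.14, -0.0, 0.005, -0.0], 'tcp_pos': [143.95, -530.689, 404.16], 'tool_rot': [-3.14, -0.0, 0.265], 'ft_force': [-0.419, 0.682, -0.059], 'wrist_torque': [0.032, 0.02, 0.03], 'gripper_width': 85.391}
[ 379.23413781 -242.70421672  638.00776235] 347.27660491137254 253.81422998665056 196.97427113744817
[449.17696629 200.22679285 968.7695645 ] 422.83045445229993 260.01411630959524 196.48361134834718
```

View pics/top0.png

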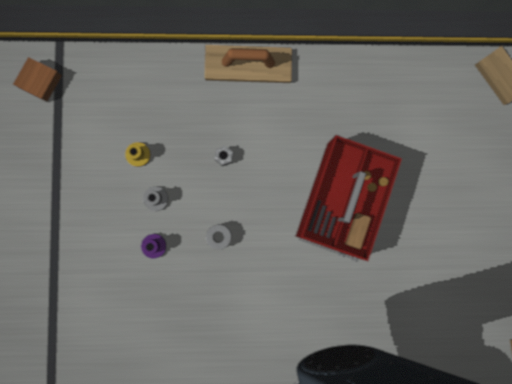

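View pics/side0.png

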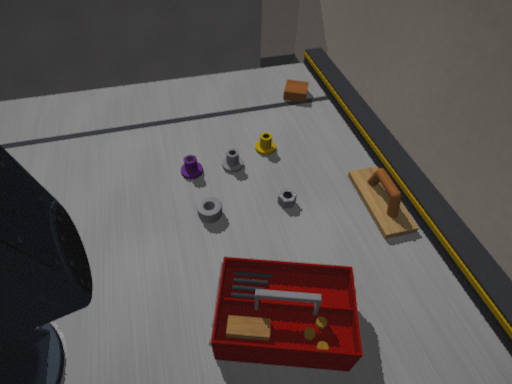

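The top view shows the box at about (350,197), its handle running (360,175)–(347,220), and the grey flange at (156,198). The ring is at (219,236) and the nut at (224,156). The side view has the flange at (232,160) and the handle from (256,296) to (320,299).

```bash
python3 - <<'E'
from h import *
T=dict(np.load('top0.npz'));S=dict(np.load('side0.npz'))
for n,c in(('top',T),('side',S)):
    P=cloud(c); im=c['color'].astype(int); X,Y,Z=P[...,0],P[...,1],P[...,2]
    print(n,'table z',np.nanmedian(Z))
    sat=im.max(2)-im.min(2)
    red=((im[...,0]>70)&(im[...,1]<40)&(im[...,2]<40)).astype(np.uint8)
    k,l,st,ce=cv2.connectedComponentsWithStats(cv2.morphologyEx(red,cv2.MORPH_CLOSE,np.ones((9,9))))
    i=1+st[1:,4].argmax(); m=l==i
    rim=m&(np.abs(Z-92)<5); r=cv2.minAreaRect(P[rim][:,:2].astype(np.float32)); print('box rim rect',r,rim.sum(),np.nanmedian(Z[rim]))
    h=cv2.dilate(m.astype(np.uint8),np.ones((3,3)))>0
    hd=h&(Z>106)&(sat<40)
    p=P[hd]; print('handle',hd.sum(),cv2.minAreaRect(p[:,:2].astype(np.float32)),np.percentile(p[:,2],[10,50,90]))
    # loose objects, grey
    g=((Z>6)&(sat<35)&(Z<80)).astype(np.uint8)
    k,l,st,ce=cv2.connectedComponentsWithStats(g)
    for j in range(1,k):
        if 60<st[j,4]<2000:
            q=P[l==j]; print('obj',np.round(ce[j]),st[j,4],'ctr',np.round(np.median(q,0)),'top',np.round(np.nanpercentile(q[:,2],[50,95])),np.round(cv2.minEnclosingCircle(q[:,:2].astype(np.float32))[0]), np.round(cv2.minEnclosingCircle(q[:,:2].astype(np.float32))[1]))
    # flange top
    t=(Z>38)&(Z<50)&(sat<35); k,l,st,ce=cv2.connectedComponentsWithStats(t.astype(np.uint8))
    for j in range(1,k):
        if st[j,4]>15: print('  top44',ce[j].round(1),st[j,4],cv2.minEnclosingCircle(P[l==j][:,:2].astype(np.float32)))
u,v=350,197
a=cv2.resize(T['color'][120:275,285:440],(500,500),interpolation=cv2.INTER_CUBIC)
b=cv2.resize(S['color'][240:375,200:375],(300*175//135+0,300),interpolation=cv2.INTER_CUBIC)
b=cv2.copyMakeBorder(b,0,200,0,0,cv2.BORDER_CONSTANT)
o=np.hstack([a,b])[:,:800]
cv2.imwrite('pics/box.png',np.clip(o[:,:,::-1]*1.7,0,255).astype(np.uint8)) ; print(o.shape)
E
```

```text
top table z 0.667289676292171
box rim rect ((506.10980224609375, -28.948654174804688), (148.0793914794922, 227.42222595214844), 70.29652404785156) 525 91.55868439634003
handle 219 ((497.5390930175781, -27.022321701049805), (12.138587951660156, 87.91202545166016), 70.03923797607422) [113.74973568 118.65242426 120.56932062]
obj [254.  41.] 1846 ctr [875. 180.  16.] top [16. 25.] [875. 150.] 595.0
obj [279.  60.] 302 ctr [829. 115.  19.] top [19. 64.] [816. 106.] 40.0
obj [241.  61.] 91 ctr [825. 203.  18.] top [18. 55.] [820. 191.] 40.0
obj [51. 86.] 172 ctr [764. 627.  17.] top [17. 28.] [768. 633.] 35.0
obj [224. 155.] 266 ctr [606. 240.  26.] top [26. 29.] [606. 241.] 22.0
obj [156. 198.] 483 ctr [510. 391.  12.] top [12. 46.] [511. 395.] 28.0
obj [317. 217.] 317 ctr [463.  40.  67.] top [67. 71.] [467.  40.] 36.0
obj [325. 224.] 115 ctr [450.  23.  68.] top [68. 71.] [450.  20.] 28.0
obj [332. 226.] 115 ctr [446.  10.  68.] top [68. 72.] [443.   2.] 28.0
obj [219. 237.] 417 ctr [424. 253.  30.] top [30. 33.] [424. 252.] 28.0
obj [161. 245.] 135 ctr [409. 382.  11.] top [11. 38.] [4
[... 1945 characters left out ...]

  top44 [418.  184.8] 3003 ((881.8729248046875, 343.3711853027344), 498.9745788574219)
  top44 [369.6 109.4] 19 ((924.2855224609375, 468.1532897949219), 23.65188980102539)
  top44 [231.8 152.5] 97 ((508.55657958984375, 395.416015625), 16.78961753845215)
  top44 [403.6 152.7] 18 ((925.9846801757812, 281.04412841796875), 15.164911270141602)
  top44 [189.6 158.6] 23 ((402.92950439453125, 397.6246032714844), 8.178662300109863)
  top44 [504.3 298.5] 34 ((894.1060791015625, -112.9621353149414), 10.624473571777344)
  top44 [509.3 311.8] 17 ((887.10107421875, -134.29183959960938), 8.57291316986084)
  top44 [ 24.7 355.4] 290 ((82.50286865234375, 12.582387924194336), 43.316383361816406)
(500, 800, 3)
```

View pics/box.png

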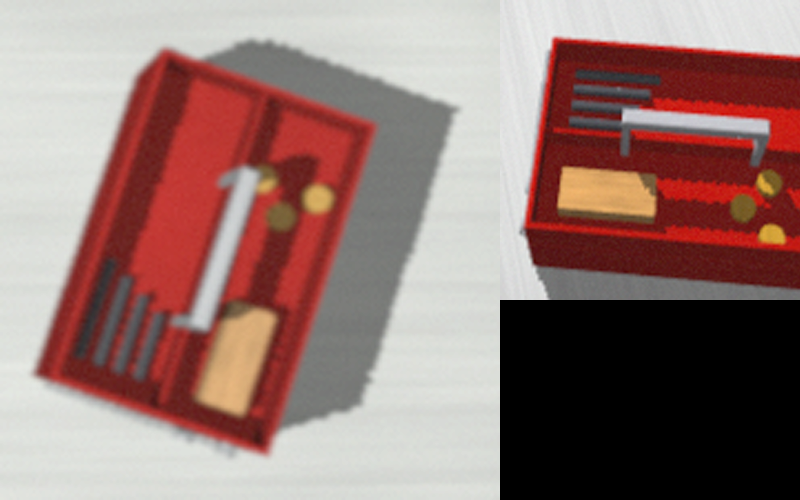

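The crop shows the pan with its handle midway, and grey link pixels at the near short end, around (175–235, 430–455). I'll use the slope of those links to find which way the tray swings back, and I'll triangulate the heights as well.

```bash
python3 - <<'E'
from h import *
T=dict(np.load('top0.npz'));S=dict(np.load('side0.npz'))
th=np.deg2rad(70.1);u=np.array([np.cos(th),np.sin(th)]);w=np.array([np.sin(th),-np.cos(th)]);c0=np.array([505.1,-29.7])
for n,c in(('top',T),('side',S)):
    P=cloud(c);im=c['color'].astype(int);sat=im.max(2)-im.min(2)
    d=P[...,:2]-c0;a=d@u;b=d@w;Z=P[...,2]
    for sgn in(1,-1):
        m=(np.abs(a)<100)&(sgn*b>115)&(sgn*b<128)&(Z>12)&(Z<95)&(sat<40)
        print(n,sgn,m.sum())
        if m.sum()>8:
            o=np.argsort(a[m]);o=o[::max(1,len(o)//30)];print(np.c_[a[m],b[m],Z[m]][o].round().astype(int).tolist())
# triangulation: handle ends & flange hub top
def tri(p,q):
    A=[];r=[]
    for c,(x,y) in((T,p),(S,q)):
        d=ray(c,x,y);d/=np.linalg.norm(d);M=np.eye(3)-np.outer(d,d);A.append(M);r.append(M@c['o'])
    A=np.vstack(A);r=np.hstack(r);x=np.linalg.lstsq(A,r,rcond=None)[0];return x.round(1),np.abs(A@x-r).max().round(1)
out=[]
for c,hb,fl in((T,(335,370,165,230),(156,198)),(S,(245,330,285,318),(232,160))):
    im=c['color'].astype(int);sat=im.max(2)-im.min(2);Z=cloud(c)[...,2]
    m=np.zeros(Z.shape,bool);x0,x1,y0,y1=hb;m[y0:y1,x0:x1]=1;m&=(sat<40)&(im.min(2)>(130 if c is T else 110))&(Z>100)
    k,l,st,ce=cv2.connectedComponentsWithStats(m.astype(np.uint8));i=1+st[1:,4].argmax();h=cv2.minAreaRect(np.argwhere(l==i)[:,::-1].astype(np.float32))
    m=np.zeros(Z.shape,bool);m[fl[1]-25:fl[1]+25,fl[0]-22:fl[0]+22]=1;m&=(np.abs(Z-44.5)<5)
    p=np.argwhere(m)[:,::-1];e=cv2.minEnclosingCircle(p.astype(np.float32));print(h,e);out.append((h[0],(p.min(0)+p.max(0))/2))
print('handle',tri(out[0][0],out[1][0]),'flange top',tri(out[0][1],out[1][1]))
E
```

```text
top 1 30
[[-69, 116, 90], [-44, 116, 91], [-36, 115, 95], [-12, 116, 93], [-5, 116, 91], [2, 116, 92], [19, 117, 88], [27, 115, 93], [28, 121, 75], [33, 122, 75], [33, 115, 93], [36, 119, 81], [39, 121, 80], [40, 121, 78], [45, 116, 91], [51, 116, 91], [58, 116, 90], [60, 115, 91], [60, 121, 76], [65, 116, 91], [65, 121, 78], [68, 120, 80], [71, 121, 80], [71, 116, 90], [73, 120, 71], [74, 117, 18], [74, 116, 64], [75, 116, 55], [75, 115, 35], [75, 115, 45]]
top -1 114
[[-66, -118, 49], [-63, -117, 52], [-61, -116, 49], [-59, -118, 52], [-57, -122, 46], [-56, -115, 50], [-54, -121, 45], [-50, -117, 55], [-44, -119, 57], [-40, -117, 61], [-37, -117, 54], [-34, -120, 51], [-32, -116, 53], [-29, -120, 51], [-28, -117, 62], [-26, -116, 49], [-24, -118, 63], [-19, -118, 61], [-14, -117, 62], [-9, -119, 67], [-6, -117, 67], [-2, -119, 67], [4, -119, 67], [10, -118, 70], [13, -117, 70], [17, -117, 71], [22, -118, 73], [26, -119, 73], [31, -119, 61], [34, -118, 76], [39, -117, 78], [44, -119, 69], [49, -119, 73], [52, -117, 75], [57, -117, 76], [61, -118, 75], [63, -117, 76], [70, -117, 79]]
side 1 9
[[33, 119, 74], [34, 118, 76], [36, 118, 77], [38, 119, 75], [40, 119, 75], [65, 119, 75], [66, 118, 77], [67, 118, 78], [71, 119, 76]]
side -1 155
[[-75, -116, 49], [-75, -115, 43], [-75, -115, 21], [-66, -116, 88], [-64, -121, 48], [-60, -124, 49], [-56, -124, 47], [-48, -122, 53], [-36, -122, 57], [-32, -121, 58], [-27, -124, 48], [-20, -121, 59], [-14, -116, 91], [-10, -120, 64], [-2, -121, 65], [2, -120, 66], [10, -121, 72], [13, -121, 70], [17, -120, 69], [21, -121, 71], [25, -121, 72], [29, -122, 76], [33, -121, 74], [35, -119, 78], [40, -122, 77], [47, -119, 70], [52, -120, 72], [57, -116, 90], [59, -116, 89], [63, -121, 74], [68, -122, 77]]Traceback (most recent call last):
  File "<stdin>", line 22, in <module>
ValueError: attempt to get argmax of an empty sequence
```

The link points rise from u≈-60, z≈48 to u≈36, z≈75, and from (-27,48) to (68,77). The tray ends of the links are therefore on the +u side, so "back" is -u = (-0.340,-0.940). The box centre is (505,-30), the handle top reads 116–119 in both views, and the flange is at (510,395) with its top at 44–46. All of this fits the text. Next I go above the handle.

Request:
{"method": "arm_command", "body": {"steps": [[[0,0,0],8.5,1],[[0,0,0],8.5,1],[[0,0,0],8.5,1],[[0,0,0],8.5,1],[[0,0,0],1.1,1],[[0.0113,-0.0396,0.0049],0,1],[[0.0113,-0.0396,0.0049],0,1],[[0.0113,-0.0396,0.0049],0,1],[[0.0113,-0.0396,0.0049],0,1],[[0.0113,-0.0396,0.0049],0,1],[[0.0113,-0.0396,0.0049],0,1],[[0.0113,-0.0396,0.0049],0,1],[[0.0113,-0.0396,0.0049],0,1],[[0.0113,-0.0396,0.0049],0,1],[[0.0113,-0.0396,0.0049],0,1],[[0.0113,-0.0396,0.0049],0,1],[[0.0113,-0.0396,0.0049],0,1],[[0.0113,-0.0396,0.0049],0,1],[[0.0113,-0.0396,0.0049],0,1],[[0.0113,-0.0396,0.0049],0,1]], "squeeze": 40}}

```text
clock: 2.1
tcp_pos: [506.5, -28.5, 330.9]
tool_rot: [3.142, 0.0, -0.344]
ft_force: [-0.3, -0.9, 0.9]
gripper_width: 85.5
```

```bash
python3 - <<'E'
from h import *
c=snap('wrist','w1.png');P=cloud(c);Z=P[...,2];print(c['o'].round(),ctrl.observe()['tcp_pos'])
im=c['color'].astype(int);sat=im.max(2)-im.min(2)
m=(Z>110)&(Z<128)&(sat<50)
k,l,st,ce=cv2.connectedComponentsWithStats(m.astype(np.uint8))
for i in range(1,k):
    if st[i,4]>100: p=P[l==i];print(ce[i],st[i],cv2.minAreaRect(p[:,:2].astype(np.float32)),np.median(p[:,2]))
m=(np.abs(Z-92)<4)&(im[...,0]>2*im[...,1]);print(m.sum(),cv2.minAreaRect(P[m][:,:2].astype(np.float32)),np.median(Z[m]))
E
```

```text
[580. -55. 301.] [508.73081632 -25.13925004 330.44580937]
[256.97444491 208.76497696] [ 249  140   18  142 2387] ((506.22576904296875, -29.593521118164062), (11.571151733398438, 105.78240966796875), 69.9555435180664) 119.71973413265908
5356 ((505.9707946777344, -29.386993408203125), (150.30377197265625, 230.30841064453125), 70.0707778930664) 92.71832909947567
```

View pics/w1.png

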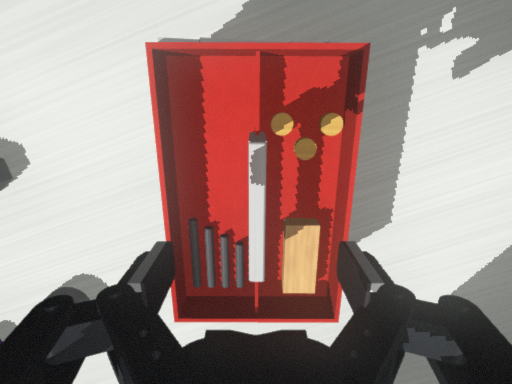

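The wrist view has the bar handle centred at px (257,208), which is (506.2,-29.6) with its top at 119.7. That agrees with the other views. I descend and grip.

Request:
{"method": "arm_command", "body": {"steps": [[[-0.0008,0.0051,0.012],0,1],[[0,0,0.012],0,1],[[0,0,0.012],0,1],[[0,0,0.012],0,1],[[0,0,0.009],0,1],[[0,0,0.005],0,1],[[0,0,0],0,0],[[0,0,0],0,0],[[0,0,0],0,0],[[0,0,0],0,0],[[0,0,0],0,0],[[0,0,0],0,0],[[0,0,0],0,0],[[0,0,0],0,0],[[0,0,0],0,0],[[0,0,0],0,0]]}}

```text
clock: 3.75
tcp_pos: [504.5, -31.2, 270.6]
tool_rot: [-3.134, -0.003, -0.349]
ft_force: [8.4, 42.7, 7.6]
gripper_width: 11.1
```

```bash
python3 - <<'E'
import numpy as np
from plant import ctrl
print([np.round(ctrl.observe()[k],2) for k in('tcp_pos','ft_force','gripper_width')])
q=np.r_[np.linspace(0,2.27,36)]
x=100*(np.cos(.262)-np.cos(.262+q));z=100*(np.sin(.262+q)-np.sin(.262))
print([[0,round(a,1),round(-b,1)] for a,b in zip(np.diff(x),np.diff(z))])
E
```

```text
[array([504.47, -31.25, 270.58]), array([ 8.42, 42.72,  7.55]), np.float64(11.12)]
[[0, np.float64(1.9), np.float64(-6.2)], [0, np.float64(2.3), np.float64(-6.1)], [0, np.float64(2.7), np.float64(-5.9)], [0, np.float64(3.0), np.float64(-5.7)], [0, np.float64(3.4), np.float64(-5.5)], [0, np.float64(3.8), np.float64(-5.3)], [0, np.float64(4.1), np.float64(-5.0)], [0, np.float64(4.4), np.float64(-4.8)], [0, np.float64(4.7), np.float64(-4.5)], [0, np.float64(5.0), np.float64(-4.1)], [0, np.float64(5.2), np.float64(-3.8)], [0, np.float64(5.5), np.float64(-3.5)], [0, np.float64(5.7), np.float64(-3.1)], [0, np.float64(5.9), np.float64(-2.7)], [0, np.float64(6.0), np.float64(-2.3)], [0, np.float64(6.2), np.float64(-1.9)], [0, np.float64(6.3), np.float64(-1.5)], [0, np.float64(6.4), np.float64(-1.1)], [0, np.float64(6.4), np.float64(-0.7)], [0, np.float64(6.5), np.float64(-0.3)], [0, np.float64(6.5), np.float64(0.1)], [0, np.float64(6.5), np.float64(0.6)], [0, np.float64(6.4), np.float64(1.0)], [0, np.float64(6.3), np.float64(1.4)], [0, np.float64(6.2), np.float64(1.8)], [0, np.float64(6.1), np.float64(2.2)], [0, np.float64(5.9), np.float64(2.6)], [0, np.float64(5.8), np.float64(3.0)], [0, np.float64(5.6), np.float64(3.3)], [0, np.float64(5.3), np.float64(3.7)], [0, np.float64(5.1), np.float64(4.0)], [0, np.float64(4.8), np.float64(4.3)], [0, np.float64(4.5), np.float64(4.6)], [0, np.float64(4.2), np.float64(4.9)], [0, np.float64(3.9), np.float64(5.2)]]
```

The lateral force comes from a correction I took before the arm had settled. I undo it and let it settle.

Request:
{"method": "arm_command", "body": {"steps": [[[0.0005,-0.0025,0],0,0],[[0.0005,-0.0025,0],0,0],[[0,0,0],0,0],[[0,0,0],0,0],[[0,0,0],0,0]]}}

```text
clock: 4.25
tcp_pos: [505.7, -29.5, 269.8]
tool_rot: [-3.14, 0.001, -0.348]
ft_force: [-4.9, 9.1, 9.0]
gripper_width: 11.1
```

Request:
{"method": "arm_command", "body": {"steps": [[[0,0.0019,-0.0062],0,0],[[0,0.0023,-0.0061],0,0],[[0,0.0027,-0.0059],0,0],[[0,0.003,-0.0057],0,0],[[0,0,0],0,0],[[0,0,0],0,0],[[0,0,0],0,0]]}}

```text
clock: 4.95
tcp_pos: [502.4, -38.7, 293.3]
tool_rot: [-3.14, 0.001, -0.348]
ft_force: [-0.7, 11.1, 3.0]
gripper_width: 10.9
```

Request:
{"method": "arm_command", "body": {"steps": [[[0,0.0034,-0.0055],0,0],[[0,0.0038,-0.0053],0,0],[[0,0.0041,-0.005],0,0],[[0,0.0044,-0.0048],0,0],[[0,0.0047,-0.0045],0,0],[[0,0.005,-0.0041],0,0],[[0,0.0052,-0.0038],0,0],[[0,0.0055,-0.0035],0,0],[[0,0.0057,-0.0031],0,0],[[0,0.0059,-0.0027],0,0],[[0,0.006,-0.0023],0,0],[[0,0.0062,-0.0019],0,0],[[0,0.0063,-0.0015],0,0],[[0,0.0064,-0.0011],0,0],[[0,0.0064,-0.0007],0,0],[[0,0.0065,-0.0003],0,0],[[0,0,0],0,0],[[0,0,0],0,0]]}}

```text
clock: 6.75
tcp_pos: [473.0, -120.0, 344.0]
tool_rot: [3.141, 0.001, -0.348]
ft_force: [-6.9, 1.2, 10.1]
gripper_width: 11.0
```

Request:
{"method": "arm_command", "body": {"steps": [[[0,0.0065,0.0001],0,0],[[0,0.0065,0.0006],0,0],[[0,0.0064,0.001],0,0],[[0,0.0063,0.0014],0,0],[[0,0.0062,0.0018],0,0],[[0,0.0061,0.0022],0,0],[[0,0.0059,0.0026],0,0],[[0,0.0058,0.003],0,0],[[0,0.0056,0.0033],0,0],[[0,0.0053,0.0037],0,0],[[0,0.0051,0.004],0,0],[[0,0.0048,0.0043],0,0],[[0,0.0045,0.0046],0,0],[[0,0.0042,0.0049],0,0],[[0,0,0],0,0],[[0,0,0],0,0],[[0,0,0],0,0]]}}

```text
clock: 8.45
tcp_pos: [446.1, -194.5, 305.3]
tool_rot: [3.142, 0.001, -0.348]
ft_force: [-6.1, -1.2, -1.5]
gripper_width: 11.2
```

Request:
{"method": "arm_command", "body": {"steps": [[[0,0.002,0.0026],0,0],[[0,0.0019,0.0026],0,0],[[0,0,0],0,0],[[0,0,0],0,0],[[0,0,0],0,0]]}}

```text
clock: 8.95
tcp_pos: [445.1, -197.6, 301.1]
tool_rot: [-3.14, 0.001, -0.348]
ft_force: [-7.0, 7.5, 12.6]
gripper_width: 11.1
```

The tray is at its stop, with 178.7 mm of travel and 31.3 mm of rise. I release it and go over the flange.

Request:
{"method": "arm_command", "body": {"steps": [[[0,0,0],0,0.6],[[0,0,0],0,1],[[0,0,0],0,1],[[0,0,0],0,1],[[0,0,0],0,1],[[0,0,-0.015],0,1],[[0,0,-0.03],0,1],[[0,0,-0.03],0,1],[[0,0,-0.03],0,1]]}}

```text
clock: 9.85
tcp_pos: [445.0, -198.1, 406.6]
tool_rot: [-3.142, 0.0, -0.348]
ft_force: [0.4, 0.2, 0.4]
gripper_width: 85.5
```

Request:
{"method": "arm_command", "body": {"steps": [[[-0.01,-0.0414,0],0,1],[[-0.01,-0.0414,0],0,1],[[-0.01,-0.0414,0],0,1],[[-0.01,-0.0414,0],0,1],[[-0.01,-0.0414,0],0,1],[[-0.01,-0.0414,0],0,1],[[-0.01,-0.0414,0],0,1],[[-0.01,-0.0414,0],0,1],[[-0.01,-0.0414,0],0,1],[[-0.01,-0.0414,0],0,1],[[-0.01,-0.0414,0.015],0,1],[[-0.01,-0.0414,0.03],0,1],[[-0.01,-0.0414,0.03],0,1],[[-0.01,-0.0414,0.03],0,1],[[0,0,0],0,1],[[0,0,0],0,1],[[0,0,0],0,1],[[0,0,0],0,1],[[0,0,0],0,1]]}}

```text
clock: 11.75
tcp_pos: [510.8, 388.6, 305.3]
tool_rot: [-3.14, -0.001, -0.349]
ft_force: [0.3, 0.5, -0.2]
gripper_width: 85.4
```

```bash
python3 - <<'E'
from h import *
s=ctrl.observe();print(s['tcp_pos'],s['tool_rot'],s['qd'])
c=snap('wrist');P=cloud(c);Z=P[...,2]
im=c['color'].astype(int);sat=im.max(2)-im.min(2)
for n,m in(('hub',(abs(Z-45)<4)&(sat<40)),('foot',(Z>6)&(Z<50)&(sat<40))):
    k,l,st,ce=cv2.connectedComponentsWithStats(m.astype(np.uint8))
    for i in range(1,k):
        if st[i,4]>200: p=P[l==i];print(n,ce[i].round(),st[i,4],np.round(cv2.minEnclosingCircle(p[:,:2].astype(np.float32))[0],1),cv2.minEnclosingCircle(p[:,:2].astype(np.float32))[1],np.median(p[:,2]))
t=snap('top')
for n,x in(('w2',c),('t2',t)):cv2.imwrite(f'pics/{n}.png',x['color'][:,:,::-1])
cv2.imwrite('pics/wt2.png',cv2.resize(np.hstack([c['color'],t['color']])[:,:,::-1],(800,300)))
E
```

```text
[510.75963492 388.64834733 305.26078465] [-3.14036503e+00 -9.68006166e-04 -3.48861994e-01] [ 0.00198884  0.00439495 -0.00023058  0.00187518 -0.00218225  0.00277015]
hub [153.  99.] 405 [612.4 437.1] 8.890059471130371 45.70997919535699
hub [248. 196.] 998 [511.5 396.2] 15.891412734985352 45.08099285294749
hub [282. 295.] 236 [405.4 399.8] 9.548591613769531 45.3289879185546
foot [386.  22.] 2459 [606.8 242.5] 21.991344451904297 27.118241623229068
foot [153.  99.] 405 [612.4 437.1] 8.890059471130371 45.70997919535699
foot [249. 185.] 2445 [511.6 396.3] 28.017576217651367 15.727373349151662
foot [415. 220.] 3099 [424.8 254. ] 28.40852928161621 30.160622242833995
foot [284. 269.] 999 [405.7 398.8] 27.980308532714844 16.190993383749742
foot [282. 295.] 236 [405.4 399.8] 9.548591613769531 45.3289879185546
```

View pics/wt2.png

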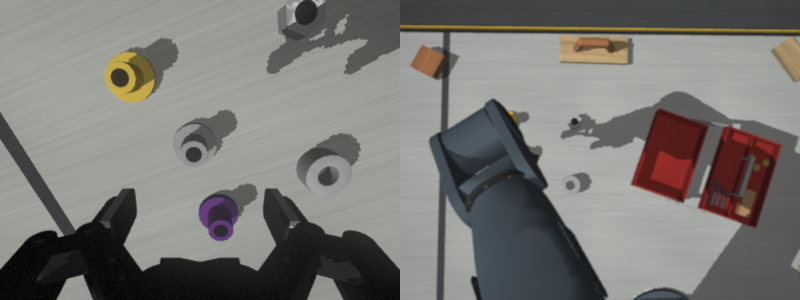

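The left half (wrist) shows the grey flange between the yellow and purple ones, and the right half (top) shows the tray resting back with the compartment open and empty. The hub measures (511.5,396.2), r 15.9, top 45; the foot is r 28. I descend and grip the hub.

Request:
{"method": "arm_command", "body": {"steps": [[[-0.0011,-0.0036,0.01],0,1],[[-0.0011,-0.0035,0.02],0,1],[[0,0,0.02],0,1],[[0,0,0.02],0,1],[[0,0,0.02],0,1],[[0,0,0.014],0,1],[[0,0,0.01],0,1],[[0,0,0.005],0,1],[[0,0,0],0,1],[[0,0,0],0,1],[[0,0,0],0,0],[[0,0,0],0,0],[[0,0,0],0,0],[[0,0,0],0,0],[[0,0,0],0,0],[[0,0,0],0,0],[[0,0,0],0,0],[[0,0,0],0,0]]}}

```text
clock: 13.65
tcp_pos: [510.9, 396.9, 185.5]
tool_rot: [-3.141, -0.0, -0.348]
ft_force: [-2.2, -0.5, 5.2]
gripper_width: 31.2
```

Request:
{"method": "arm_command", "body": {"steps": [[[0,0,-0.005],0,0],[[0,0,-0.02],0,0],[[0,0,-0.035],0,0],[[0,0,-0.035],0,0],[[0.006,0.017,-0.03],0,0],[[0.0127,0.0365,-0.015],0,0],[[0.0127,0.0365,0],0,0],[[0.0127,0.0365,0],0,0],[[0.0127,0.0365,0],0,0],[[0.0127,0.0365,0],0,0],[[0.0127,0.0365,0],0,0],[[0.0127,0.0365,0],0,0],[[0.0127,0.0365,0],0,0],[[0.0127,0.0365,0],0,0],[[0.0127,0.0365,0],0,0],[[0.0071,0.0209,0],0,0],[[0,0,0],0,0],[[0,0,0],0,0],[[0,0,0],0,0],[[0,0,0],0,0]], "squeeze": 60}}

```text
clock: 15.65
tcp_pos: [505.2, -28.9, 325.0]
tool_rot: [-3.142, 0.0, -0.347]
ft_force: [-1.0, -0.4, -2.1]
gripper_width: 30.5
```

```bash
python3 - <<'E'
from h import *
print(ctrl.observe()['tcp_pos'])
c=snap('wrist','w3.png');P=cloud(c);Z=P[...,2];im=c['color'].astype(int)
m=(abs(Z-60)<4)&(im[...,0]>2*im[...,1]);p=P[m];d=(p[:,:2]-[505.5,-29.8]);u=np.array([.3406,.9402]);w=np.array([.9402,-.3406])
print(m.sum(),np.percentile(d@u,[1,99]),np.percentile(d@w,[1,99]))
f=(abs(d.shape[0])>0)&(abs(Z-5)<4)&(im[...,0]>2*im[...,1]);print('floor',f.sum(),np.median(Z[f]))
E
```

```text
[505.16826176 -28.89110489 325.03647922]
1875 [-73.66794961  74.82579588] [-84.65587394 114.73392871]
floor 20330 5.974186960894713
```

View pics/w3.png

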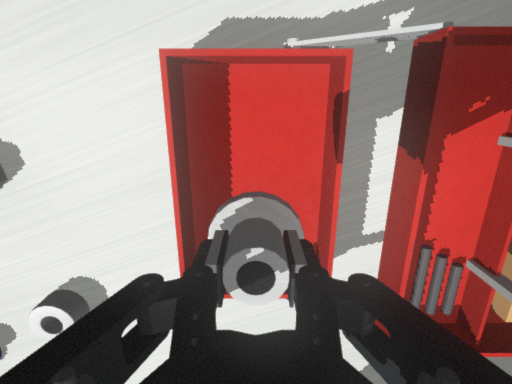

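The wrist view shows the flange upright in the grip at (257,270), centred over the open compartment. The floor measures about 5–6 mm high. I lower it.

Request:
{"method": "arm_command", "body": {"steps": [[[0,0,0.01],0,0],[[0,0,0.02],0,0],[[0,0,0.02],0,0],[[0,0,0.02],0,0],[[0,0,0.02],0,0],[[0,0,0.015],0,0],[[0,0,0.01],0,0],[[0,0,0.006],0,0],[[0,0,0.004],0,0],[[0,0,0.003],0,0],[[0,0,0],0,0],[[0,0,0],0,0],[[0,0,0.002],0,0],[[0,0,0],0,0]]}}

```text
clock: 17.1
tcp_pos: [505.2, -29.7, 195.1]
tool_rot: [-3.142, -0.0, -0.348]
ft_force: [0.3, -1.6, -1.6]
gripper_width: 30.3
```

Request:
{"method": "arm_command", "body": {"steps": [[[0,0,0.001],0,0],[[0,0,0.001],0,0],[[0,0,0],0,0],[[0,0,0],0,0]]}}

```text
clock: 17.5
tcp_pos: [505.2, -29.7, 193.1]
tool_rot: [3.142, 0.0, -0.348]
ft_force: [1.0, -0.4, -3.8]
gripper_width: 30.9
```

Request:
{"method": "arm_command", "body": {"steps": [[[0,0,0.001],0,0],[[0,0,0.001],0,0],[[0,0,0.0005],0,0],[[0,0,0],0,0],[[0,0,0],0,0]]}}

```text
clock: 18.0
tcp_pos: [505.2, -29.7, 190.6]
tool_rot: [-3.142, 0.0, -0.348]
ft_force: [-0.4, -0.3, -2.5]
gripper_width: 30.9
```

Request:
{"method": "arm_command", "body": {"steps": [[[0,0,0.0005],0,0],[[0,0,0.0005],0,0],[[0,0,0],0,0],[[0,0,0],0,0]]}}

```text
clock: 18.4
tcp_pos: [505.2, -29.7, 190.5]
tool_rot: [3.142, -0.0, -0.348]
ft_force: [-4.7, 1.4, 14.1]
gripper_width: 30.4
```

Request:
{"method": "arm_command", "body": {"steps": [[[0,0,0],0,0.65],[[0,0,0],0,0.65],[[0,0,0],0,0.65],[[0,0,0],0,0.65],[[0,0,-0.005],0,0.65],[[0,0,-0.02],0,0.65],[[0,0,-0.035],0,0.65],[[0,0,-0.035],0,1],[[0,0,-0.035],0,1],[[0,0,-0.025],0,1],[[0,0,-0.015],0,1],[[0,0.02,0],0,1],[[0,0.035,0],0,1],[[0,0.035,0],0,1],[[0,0.035,0],0,1],[[0,0.035,0],0,1],[[0,0.0187,0],0,1],[[0,0,0],0,1],[[0,0,0],0,1],[[0,0,0],0,1]]}}

```text
clock: 20.4
tcp_pos: [444.5, -196.9, 359.7]
tool_rot: [-3.141, 0.0, -0.347]
ft_force: [0.6, -0.5, -0.8]
gripper_width: 85.5
```

```bash
python3 - <<'E'
from h import *
s=ctrl.observe();print(s['tcp_pos'],s['gripper_width'])
c=snap('wrist');P=cloud(c);Z=P[...,2];im=c['color'].astype(int);sat=im.max(2)-im.min(2)
m=(abs(Z-150.5)<5)&(sat<50);k,l,st,ce=cv2.connectedComponentsWithStats(m.astype(np.uint8))
for i in range(1,k):
    if st[i,4]>300:p=P[l==i];print('handle',ce[i].round(),cv2.minAreaRect(p[:,:2].astype(np.float32)),np.median(p[:,2]))
t=snap('side');P=cloud(t);Z=P[...,2];im2=t['color'].astype(int);sat=im2.max(2)-im2.min(2)
m=(abs(Z-49)<4)&(sat<40)&(np.hypot(P[...,0]-505,P[...,1]+30)<60);print('hub side',m.sum(), cv2.minEnclosingCircle(P[m][:,:2].astype(np.float32)) if m.sum() else 0, np.median(Z[m]))
cv2.imwrite('pics/wt4.png',cv2.resize(np.hstack([c['color'],t['color']])[:,:,::-1],(800,300)))
E
```

```text
[ 444.52053512 -196.94541873  359.70012347] 85.45299480287233
handle [256. 209.] ((445.45166015625, -197.28941345214844), (11.826848983764648, 106.00157928466797), 70.34199523925781) 151.10627995145634
hub side 0 0 nan
  return _methods._mean(a, axis=axis, dtype=dtype,
  ret = ret.dtype.type(ret / rcount)
```

View pics/wt4.png

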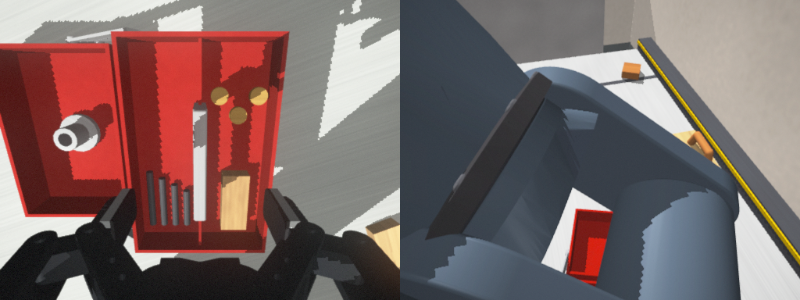

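The wrist view (left) shows the flange standing upright, hub up, on the compartment floor at (75,135). The tray handle is at (201,165), which is (445.4,-197.3), top 151. I re-grip the handle.

Request:
{"method": "arm_command", "body": {"steps": [[[0.0008,0,0.01],0,1],[[0,0,0.015],0,1],[[0,0,0.015],0,1],[[0,0,0.01],0,1],[[0,0,0.006],0,1],[[0,0,0.0025],0,1],[[0,0,0],0,1],[[0,0,0],0,0],[[0,0,0],0,0],[[0,0,0],0,0],[[0,0,0],0,0],[[0,0,0],0,0],[[0,0,0],0,0],[[0,0,0],0,0],[[0,0,0],0,0],[[0,0,0],0,0]]}}

```text
clock: 22.1
tcp_pos: [445.2, -197.6, 301.3]
tool_rot: [-3.141, -0.0, -0.348]
ft_force: [1.3, 5.9, 4.0]
gripper_width: 10.4
```

Now the arc in reverse.

Request:
{"method": "arm_command", "body": {"steps": [[[0,-0.0039,-0.0052],0,0],[[0,-0.0042,-0.0049],0,0],[[0,-0.0045,-0.0046],0,0],[[0,-0.0048,-0.0043],0,0],[[0,-0.0051,-0.004],0,0],[[0,-0.0053,-0.0037],0,0],[[0,-0.0056,-0.0033],0,0],[[0,-0.0058,-0.003],0,0],[[0,-0.0059,-0.0026],0,0],[[0,-0.0061,-0.0022],0,0],[[0,-0.0062,-0.0018],0,0],[[0,-0.0063,-0.0014],0,0],[[0,-0.0064,-0.001],0,0],[[0,-0.0065,-0.0006],0,0],[[0,-0.0065,-0.0001],0,0],[[0,0,0],0,0],[[0,0,0],0,0]]}}

```text
clock: 23.8
tcp_pos: [473.6, -119.5, 344.1]
tool_rot: [-3.141, -0.0, -0.347]
ft_force: [-2.7, 1.0, 5.9]
gripper_width: 10.5
```

Request:
{"method": "arm_command", "body": {"steps": [[[0,-0.0065,0.0003],0,0],[[0,-0.0064,0.0007],0,0],[[0,-0.0064,0.0011],0,0],[[0,-0.0063,0.0015],0,0],[[0,-0.0062,0.0019],0,0],[[0,-0.006,0.0023],0,0],[[0,-0.0059,0.0027],0,0],[[0,-0.0057,0.0031],0,0],[[0,-0.0055,0.0035],0,0],[[0,-0.0052,0.0038],0,0],[[0,-0.005,0.0041],0,0],[[0,-0.0047,0.0045],0,0],[[0,-0.0044,0.0048],0,0],[[0,-0.0041,0.005],0,0],[[0,-0.0038,0.0053],0,0],[[0,-0.0034,0.0055],0,0],[[0,0,0],0,0],[[0,0,0],0,0],[[0,0,0],0,0]]}}

```text
clock: 25.7
tcp_pos: [502.7, -38.7, 293.4]
tool_rot: [-3.14, 0.0, -0.348]
ft_force: [2.5, 7.5, 0.4]
gripper_width: 10.6
```

Last stretch, slowly.

Request:
{"method": "arm_command", "body": {"steps": [[[0,-0.0015,0.0028],0,0],[[0,-0.0015,0.0029],0,0],[[0,-0.0014,0.003],0,0],[[0,-0.0013,0.0029],0,0],[[0,-0.0012,0.003],0,0],[[0,-0.0011,0.0031],0,0],[[0,-0.0006,0.002],0,0],[[0,-0.0006,0.002],0,0],[[0,-0.0003,0.0011],0,0],[[0,0,0],0,0],[[0,0,0],0,0],[[0,0,0],0,0]]}}

```text
clock: 26.9
tcp_pos: [505.9, -29.8, 270.5]
tool_rot: [-3.14, 0.0, -0.348]
ft_force: [2.9, 7.6, -2.7]
gripper_width: 10.5
```

Request:
{"method": "arm_command", "body": {"steps": [[[0,-0.0002,0.0005],0,0],[[0,-0.0001,0.0005],0,0],[[0,0,0],0,0],[[0,0,0],0,0],[[0,0,0],0,0]]}}

```text
clock: 27.4
tcp_pos: [506.0, -29.6, 270.0]
tool_rot: [-3.14, -0.0, -0.348]
ft_force: [-0.4, 5.8, 4.9]
gripper_width: 10.7
```

Request:
{"method": "arm_command", "body": {"steps": [[[0,0,0.0005],0,0],[[0,0,0],0,0],[[0,0,0],0,0]]}}

```text
clock: 27.7
tcp_pos: [506.0, -29.6, 269.8]
tool_rot: [-3.14, -0.0, -0.348]
ft_force: [-2.5, 6.0, 8.5]
gripper_width: 10.6
```

The tray is seated: the upward force is rising and z has stopped at the original 269.8. I release it, retreat and check.

Request:
{"method": "arm_command", "body": {"steps": [[[0,0,0],0,0.3],[[0,0,0],0,0.6],[[0,0,0],0,0.6],[[0,0,0],0,0.6],[[0,0,0],0,0.6],[[0,0,-0.005],0,0.6],[[0,0,-0.02],0,0.6],[[0,0,-0.035],0,0.6],[[0,0,-0.035],0,0.6],[[0,0,-0.02],0,0.6],[[0,0.02,0],0,0.6],[[0,0.035,0],0,0.6],[[0,0.035,0],0,0.6],[[0,0.035,0],0,0.6],[[0,0.035,0],0,0.6],[[0,0.035,0],0,0.6],[[0,0.02,0],0,0.6],[[0,0,0],0,0.6],[[0,0,0],0,0.6],[[0,0,0],0,0.6]]}}

```text
clock: 29.7
tcp_pos: [432.8, -231.7, 384.5]
tool_rot: [-3.141, 0.0, -0.347]
ft_force: [-0.1, 0.4, 0.3]
gripper_width: 51.4
```

```bash
python3 - <<'E'
from h import *
s=ctrl.observe();print(s['tcp_pos'],s['ft_force'],s['clock'])
t=snap('top');w=snap('side')
for n,c in(('top',t),('side',w)):
    P=cloud(c);Z=P[...,2];im=c['color'].astype(int)
    m=(abs(Z-92)<6)&(im[...,0]>60)&(im[...,0]>2*im[...,1]);print(n,m.sum(),cv2.minAreaRect(P[m][:,:2].astype(np.float32)),np.median(Z[m]))
cv2.imwrite('pics/end.png',cv2.resize(np.hstack([t['color'],w['color']])[:,:,::-1],(800,300)))
E
```

```text
[ 432.78330412 -231.67059771  384.52476972] [-0.09732929  0.4369471   0.31614323] 29.7
top 688 ((506.05145263671875, -29.31927490234375), (148.7870330810547, 228.92025756835938), 70.08949279785156) 91.41272813073778
side 352 ((433.4144592285156, -19.16570281982422), (122.12882995605469, 88.92124938964844), 70.24491119384766) 90.15048775887828
```

View pics/end.png

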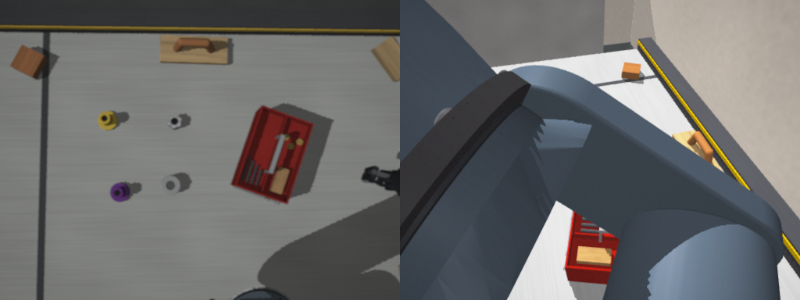

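The tray is closed: its rim centre is (506.1,-29.3) at height 91.4, as it was at the start. The flange is gone from the table, the look-alikes haven't moved, and the arm is clear.

```bash
python3 -c "
from plant import ctrl
print(ctrl.hand_in())"
```

```text
the job is handed in; nothing more can be done
None
```

The job is done and handed in. I swung the tray back to its stop (178.7 mm back, 31.3 mm up) and stood the grey stepped flange hub-up on the compartment floor. I then swung the tray forward and lowered it under grip until it seated. The clock stood at 29.7 s at my last check, just before hand-in.

- **Final checks:** In the top view the tray rim was centred at (506.1, -29.3) and 91.4 mm high, matching the start. The spacer ring, hex nut and coloured look-alikes had not moved, and the arm was clear with about 0 N at the wrist.
- **Flange:** I saw it standing upright after release, before closing the tray. It can't be seen under the closed tray.
- **Side camera:** The arm partly blocked its view both after the release and at the end. It could not confirm the flange, and at the end it saw only part of the tray rim, at a matching height of 90 mm.
- **Side force:** On the first handle grip I used a position reading taken before the arm had settled. That pushed about 43 N sideways on the handle through the fingers. I corrected it straight away, and later wrist forces read about 20 N or less whenever I checked.

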